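Open the long capsule box by its release tab

TASK

On the counter stand two low white boxes of coffee capsules with sliding dark metal covers. Open the longer one fully: press the grey release tab on its cover down and, keeping it down, slide the cover along its rails, towards the tab's raised lip, until it is at the end of its travel. Then let go of it, and leave the shorter box shut.

Things in the scene. Friction and masses are not known exactly. Their poses are not given: they have to be found in the camera images.
- long_tab_top (a point): Centre of the flat top of the grey tab on the longer box (white, 250 x 92 mm, fixed). x: level, the way the cover slides open; z up. The flat is 40 mm long (x, 20 each way), 46 mm wide, 78 mm above the counter, 15 mm above the cover, 10 mm above the side rails. At its +x end a lip, 6 mm thick and 12 mm high, runs across: push on it to slide. The point moves with tab and cover.
- long_tab (a joint): How far the longer box's tab is pressed straight down (m): 0 up, 0.008 fully down, a hard stop. A spring lifts it: 1.2 N starts it, 6 N holds it fully down. It must be more than 0.004 down to unlock the cover, and be kept down over the first 25 mm of the slide; otherwise the cover stays locked. Farther on it may be up or down.
- long_cover (a joint): How far the longer box's cover (dark steel, 122 x 83 x 5 mm, carries the tab 30 mm from the box's end nearer the robot) is slid open (m): 0 shut, 0.080 at its end stop, fully open. It moves away from the robot, over the box's closed far half. Friction about 1.5 N; it stays where it is left.
- short_cover (a joint): How far the cover of the shorter box is slid open (m): 0 shut, 0.045 fully open. That box is 170 mm long, its cover 82 mm; otherwise it is of the same make, width, height, materials and tab as the longer one. To be left shut.
There are look-alikes about, which are no part of the job. What is shaped like the part that bears short_cover but pink or yellow is not meant.

How it is judged:
By the outcome, as a careful person would: the job done as asked, in the order asked, and still so for the second after the job is handed in, with the robot touching nothing.
It also fails if it takes over 29 s, if anything falls off the work surface, if the arm or the gripper's body presses on something with over 40 N, if the wrist force passes 120 N, or if a joint passes its speed limit or range.

ROBOT

A 7-joint arm with a two-finger parallel gripper is mounted at the origin on the work surface. World frame = base frame: x ahead of the robot, y to its left, z up, the work surface at z = 0. Lengths are in mm, angles in rad, forces in N, time in s.
With the tool pointing down it reaches from about 400 to 850 mm from the base axis. Payload 6.9 kg.
Tool frame: the origin (TCP) lies midway between the tips of the shut fingers; the grasp point (between the pads) lies 19 mm behind it (r.grasp_offset is the distance from the TCP to the grasp point, in mm); x points along the fingers, z is the direction in which the jaws open and shut, and the axes are right-handed (so a half turn about x gives the same grasp; the last joint's range is limited). The gripper opens to 85 mm and grips with 20 to 120 N. Pads are 22 mm wide; open, the fingers measure 114 mm over their backs; the gripper's body (76 mm by 85 mm) begins 54 mm behind the grasp point. The pads swing forward as they close: fully open they stand 13 mm farther back than shut.
Start: joints at [1.252, 0.507, -0.238, 1.5, 0.126, 1.149, -0.155], TCP at [257.557, -569.452, 231.275] pointing down, gripper open.
Joint ranges: [-3.08, 3.08], [-0.24, 2.05], [-1.43, 1.35], [0, 2.5], [-1.52, 4.66], [0.17, 1.96], [-2.89, 2.89]. Speed limits (rad/s): [2.39, 2.39, 3.14, 3.14, 3.14, 3.14, 3.14].

INTERFACE

Orientations are given as a unit quaternion [w, x, y, z].
In Python, from cell import r, cams gives the robot as it stands.
- The arm moves only by the tool step_arm, never from a script. Its arguments are lists of equal length, an entry for each row: "grip": the opening, from 0 (shut) to 1 (fully open); "slide": the shift along the tool's x, y, z in mm, a list of three; "twist": the turn about the tool's x in degrees. In form: {"grip": [grip, ...], "slide": [[x, y, z], ...], "twist": [twist, ...]}. A call has 1 to 12 rows; each row is the pose to reach, as a shift and turn from the pose commanded when the call began, along the tool's axes at that moment; what a row does not reach only later rows make up. A row lasts 1/12 s, in which the tool goes at most 41.7 mm and 7.16 degrees, less where a joint would pass 70% of its speed; a pose out of reach is approached as far as the arm can. A call with a gripper value outside its range is refused whole. The fingers move at their own pace and stop on an object; "squeeze" is the grip in N (left out, the last holds). Time passes only in rows, so rows that repeat a pose let the fingers close. It gives the time, the measured TCP pose, the force and the opening at its end, in the units of the state.
- r.get_obs(): the state, without advancing time (a new reading comes with each control period).
- cams.snapshot(name): name is "side" or "top"; returns a dict with "image" (400x640x3 uint8, blue, green, red), "z_map" (400x640 float32, mm along the optical axis (not along the pixel's ray), 0 where there is no reading), "mtx" (3x3 intrinsics, pixels), "world_to_cam" (4x4, takes a point from world to camera coordinates). Camera axes: x right, y down, z forward; pixel columns grow to the right and rows downward; lengths in mm; the calibration is good to about 2 mm. A picture is of the moment at which its call begins.
- r.sign_off(): hands the job in, once; it reports no verdict.
The state is a dict: "time": time; "q": joint angles; "joint_velocities": joint speeds; "joint_torque": joint torques, N m; "tool_pos": TCP position; "tool_rot": TCP orientation; "wrist_force": force on the tool from outside, world axes, zero at the start; "wrist_torque": the same for the moment, N m; "grip_width": finger opening in mm.
Only numpy, scipy, OpenCV 4.12 (cv2) and the standard library are available. Lean on these libraries where they do the work, as an engineer would, in place of code of your own. Each camera call takes 0.05 s, during which the arm holds its last target.

## Working session

There is one attempt and no reset: what is moved stays moved. The work goes in short steps, Python scripts to look and compute and a tool call to move; the robot and the scene stay as the last step left them, time stands still between calls to the robot, and variables do not carry over. Pictures are saved under pics/ and viewed, and the job is handed in when it is done.

Besides the shell and the picture viewer there is one more tool, called after "Request:" as a command line: name --pt "numbers of a row" for each row, then --argument value for the rest. step_arm: Moves the arm, as the interface text tells. Its arguments: {"type":"object","properties":{"grip":{"type":"array"},"slide":{"type":"array"},"twist":{"type":"array"},"squeeze":{"type":"number"}},"required":["grip","slide","twist"]}

```bash
mkdir -p pics; ls; python3 - <<'E'
from cell import r,cams
import cv2,numpy as np
for n in("top","side"):
    s=cams.snapshot(n); cv2.imwrite(f"pics/{n}0.png",s["image"]); np.savez(f"pics/{n}0.npz",**s)
    print(n,s["mtx"].tolist(),np.round(s["world_to_cam"],3).tolist())
o=r.get_obs();print(o)
E
```

```text
pics
top [[416.02534287588645, 0.0, 319.65906441363535], [0.0, 416.02534287588645, 205.7434073862545], [0.0, 0.0, 1.0]] [[0.022, -1.0, 0.001, 166.153], [-0.977, -0.021, -0.213, 469.344], [0.213, 0.003, -0.977, 1115.341], [0.0, 0.0, 0.0, 1.0]]
side [[440.2247971940809, 0.0, 321.0848478405781], [0.0, 440.2247971940809, 194.3472521635796], [0.0, 0.0, 1.0]] [[-1.0, -0.011, -0.004, 436.594], [-0.003, 0.593, -0.806, -32.323], [0.011, -0.805, -0.593, 1284.1], [0.0, 0.0, 0.0, 1.0]]
{'time': 0.1, 'q': array([ 1.25150534,  0.50825092, -0.23756453,  1.50102076,  0.12568451,
        1.14884748, -0.15478657]), 'joint_velocities': array([ 0.00016951,  0.00073405,  0.00095367, -0.00183485, -0.00202731,
        0.00167889, -0.00029636]), 'joint_torque': array([-5.58932938e-03, -6.21837401e+01, -2.19521128e+00, -2.50206810e+01,
        1.23954081e-02,  7.72758125e-03,  1.04076994e-05]), 'tool_pos': array([ 257.36296613, -569.08379639,  230.52365711]), 'tool_rot': array([ 0.59371874,  0.3836474 ,  0.59462956, -0.38305145]), 'wrist_force': array([-0.74704325,  0.1602986 ,  0.05478009]), 'wrist_torque': array([ 0.00033136, -0.03675358,  0.02079379]), 'grip_width': 85.10446288174029}
```

View pics/top0.png

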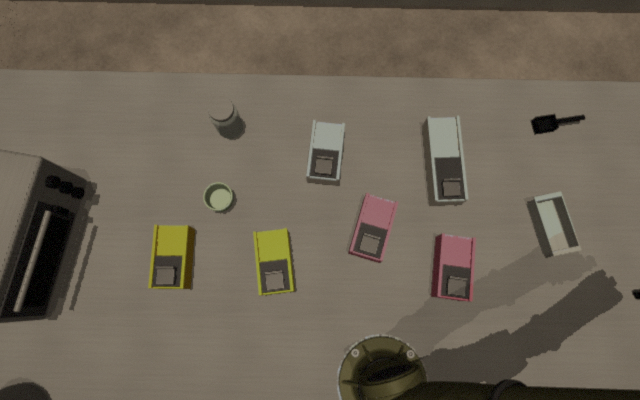

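View pics/side0.png

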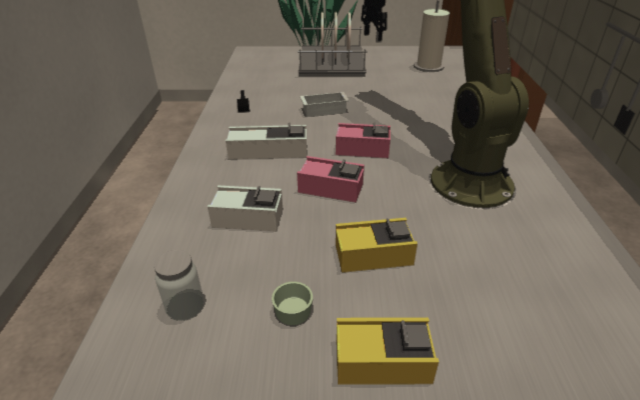

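The long white box is at about (447,160) in the top view, with its tab at (452,188) at the near end. In the side view the box is at (267,141) and the tab at (296,130). The short white box is at (325,152) in the top view. I'll measure the long box next.

```bash
cat > h.py <<'E'
import numpy as np,cv2
def cast(s,uv,z):
    K=s["mtx"];T=s["world_to_cam"];R=T[:3,:3];c=-R.T@T[:3,3]
    d=R.T@np.linalg.inv(K)@np.array([uv[0],uv[1],1.]);return c+d*(z-c[2])/d[2]
def proj(s,p):
    q=s["world_to_cam"]@np.append(p,1);q=s["mtx"]@q[:3];return q[:2]/q[2]
E
python3 - <<'E'
from h import *
t=dict(np.load("pics/top0.npz"));s=dict(np.load("pics/side0.npz"))
a=cv2.resize(t["image"][105:215,415:480],None,fx=5,fy=5,interpolation=cv2.INTER_CUBIC)
b=cv2.resize(s["image"][115:170,220:320],None,fx=7,fy=7,interpolation=cv2.INTER_CUBIC)
cv2.imwrite("pics/ta.png",cv2.convertScaleAbs(a,alpha=1.6));cv2.imwrite("pics/sb.png",cv2.convertScaleAbs(b,alpha=1.3))
# 3D from depth: points of box region above 58mm
K=t["mtx"];T=t["world_to_cam"];v,u=np.mgrid[105:215,415:480];z=t["z_map"][105:215,415:480]
P=np.stack([(u-K[0,2])/K[0,0]*z,(v-K[1,2])/K[1,1]*z,z],-1).reshape(-1,3)
W=(P-T[:3,3])@T[:3,:3]
W=W[(P[:,2]>0)]
h=np.histogram(W[:,2],bins=np.arange(-10,110,5));print(h)
m=(W[:,2]>40)
rc=cv2.minAreaRect(W[m][:,:2].astype(np.float32));print(rc)
m=(W[:,2]>72)&(W[:,2]<84);print(m.sum(),W[m].mean(0),W[m].min(0),W[m].max(0),cv2.minAreaRect(W[m][:,:2].astype(np.float32)))
m=(W[:,2]>=84);print(m.sum(),W[m].mean(0))
E
```

```text
(array([   9, 1161, 2431,  226,   49,   48,   51,   42,   60,   63,   50,
         52,  133,  875,  772,  617,  187,  161,   93,   21,   27,    2,
          0]), array([-10,  -5,   0,   5,  10,  15,  20,  25,  30,  35,  40,  45,  50,
        55,  60,  65,  70,  75,  80,  85,  90,  95, 100, 105]))
((612.30712890625, -180.6324462890625), (252.8356475830078, 95.41217803955078), 2.7018585205078125)
303 [ 529.39985943 -185.11591431   78.34854606] [ 488.59560137 -230.1114813    72.02060447] [ 706.74369356 -130.76878547   83.9789851 ] ((595.4300537109375, -180.4217987060547), (218.13333129882812, 91.60336303710938), 3.125502109527588)
50 [ 539.26720808 -183.80234099   90.5279982 ]
```

View pics/ta.png

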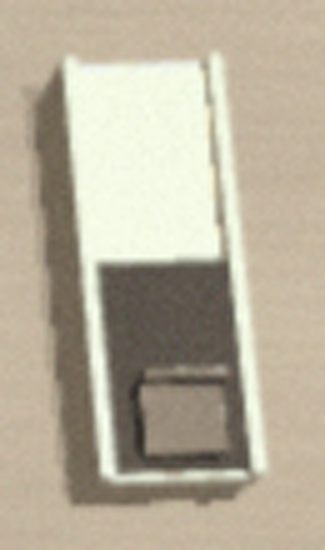

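View pics/sb.png

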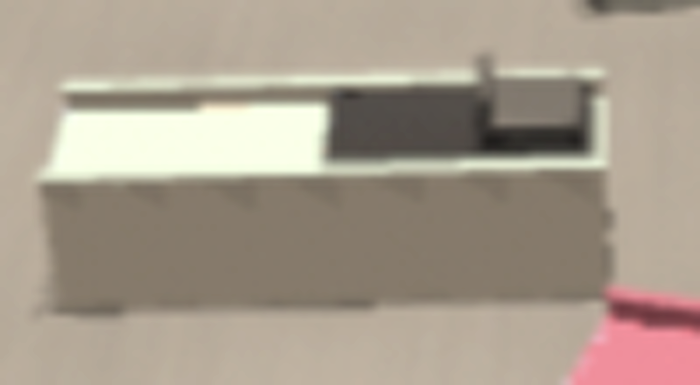

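```bash
python3 - <<'E'
from h import *
from scipy.spatial.transform import Rotation as Ro
t=dict(np.load("pics/top0.npz"));s=dict(np.load("pics/side0.npz"))
A=lambda x,y:(415+x/5-.4,105+y/5-.4); B=lambda x,y:(220+x/7-.4,115+y/7-.4)
for n,p,z in[("L far",(65,58),68),("L near",(103,478),68),("R far",(216,53),68),("R near",(265,470),68),("flatNL",(141,455),78),("flatNR",(223,455),78),("flatFL",(144,383),78),("flatFR",(226,383),78),("lipFL",(147,368),90),("lipFR",(228,366),90)]:
    print(n,cast(t,A(*p),z).round(1))
for n,p,z in[("far-R(neg y)",(62,80),68),("farL",(42,180),68),("nearL",(607,165),68),("nearR",(605,70),68),("flat nearL",(583,125),78),("flat farL",(492,127),78),("flat nearR",(583,78),78),("flat farR",(495,76),78)]:
    print("s",n,cast(s,B(*p),z).round(1))
Rm=Ro.from_quat(np.roll([0.59371874,0.3836474,0.59462956,-0.38305145],-1)).as_matrix();print(Rm.round(4))
E
```

```text
L far [ 734.1 -130.6   68. ]
L near [ 484.5 -143.2   68. ]
R far [ 739.2 -218.3   68. ]
R near [ 491.  -233.2   68. ]
flatNL [ 495.6 -161.8   78. ]
flatNR [ 496.6 -206.9   78. ]
flatFL [ 536.7 -165.2   78. ]
flatFR [ 537.7 -210.7   78. ]
lipFL [ 541.9 -163.6   90. ]
lipFR [ 544.  -208.1   90. ]
s far-R(neg y) [ 740.3 -223.8   68. ]
s farL [ 732.1 -129.7   68. ]
s nearL [ 483.8 -144.2   68. ]
s nearR [ 488.2 -234.7   68. ]
s flat nearL [ 495.  -162.6   78. ]
s flat farL [ 535.5 -160.6   78. ]
s flat nearR [ 497.  -207.5   78. ]
s flat farR [ 537.4 -209.3   78. ]
[[-6.000e-04  9.111e-01  4.122e-01]
 [ 1.400e-03  4.122e-01 -9.111e-01]
 [-1.000e+00  0.000e+00 -1.500e-03]]
```

Request:
step_arm --grip '[0,0,0,0,0,0,0,0,0,0,0,0]' --pt "5 33 -20" --pt "10 66 -40" --pt "15 99 -61" --pt "20 131 -81" --pt "25 164 -101" --pt "30 197 -121" --pt "35 230 -141" --pt "40 263 -161" --pt "50 296 -182" --pt "55 329 -202" --pt "60 362 -222" --pt "60 394 -242" --twist '[3,6,9,12,15,18,21.25,21.25,21.25,21.25,21.25,21.25]' --squeeze 20

```text
time: 1.1
tool_pos: [517.0, -184.5, 170.1]
tool_rot: [0.513, 0.486, 0.514, -0.487]
wrist_force: [0.2, 0.2, 0.4]
grip_width: -0.2
```

Request:
step_arm --grip '[0,0,0,0,0,0]' --pt "15 0 0" --pt "30 0 0" --pt "45 0 0" --pt "60 0 0" --pt "60 0 0" --pt "60 0 0" --twist '[0,0,0,0,0,0]'

```text
time: 1.6
tool_pos: [516.2, -186.3, 110.7]
tool_rot: [0.513, 0.486, 0.514, -0.487]
wrist_force: [0.1, -0.6, -0.1]
grip_width: 0.1
```

```bash
python3 - <<'E'
from cell import r,cams
from h import *
from scipy.spatial.transform import Rotation as Ro
o=r.get_obs();print(o["time"],o["tool_pos"],o["wrist_force"],o["grip_width"],Ro.from_quat(np.roll(o["tool_rot"],-1)).as_matrix().round(3))
a=cams.snapshot("top");b=cams.snapshot("side")
A=cv2.resize(a["image"][105:245,400:500],(400,560));B=cv2.resize(b["image"][60:170,220:320],(400,440))
im=np.zeros((560,800,3),np.uint8);im[:,:400]=A;im[:440,400:]=B
cv2.imwrite("pics/p1.png",cv2.convertScaleAbs(im,alpha=1.4))
E
```

```text
1.6 [ 516.1947693  -186.34904847  110.658023  ] [ 0.1381879  -0.57386923 -0.06615826] 0.13322620380481623 [[-0.002  0.999  0.054]
 [ 0.001  0.054 -0.999]
 [-1.    -0.002 -0.001]]
```

View pics/p1.png

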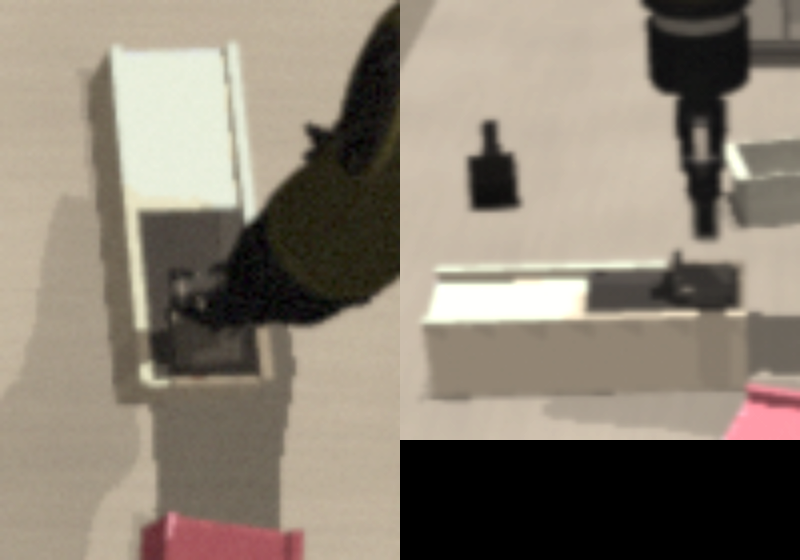

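The shut fingers, at about (705,220) in the side crop, hang centred over the tab, behind its lip at (677,262). Now I'll press down.

Request:
step_arm --grip '[0,0,0,0,0,0]' --pt "12 0 0" --pt "24 0 0" --pt "30 0 0" --pt "34 0 0" --pt "37 0 0" --pt "37 0 0" --twist '[0,0,0,0,0,0]'

```text
time: 2.2
tool_pos: [516.9, -186.7, 74.5]
tool_rot: [0.513, 0.486, 0.513, -0.486]
wrist_force: [-1.9, -0.2, 3.3]
grip_width: -0.0
```

Request:
step_arm --grip '[0,0,0,0]' --pt "2 0 0" --pt "4 0 0" --pt "5 0 0" --pt "5 0 0" --twist '[0,0,0,0]'

```text
time: 2.53
tool_pos: [517.6, -186.7, 70.1]
tool_rot: [0.514, 0.487, 0.513, -0.486]
wrist_force: [-1.0, -0.1, 7.6]
grip_width: 0.0
```

Request:
step_arm --grip '[0,0,0,0,0,0]' --pt "1 0 0" --pt "1.5 0 0" --pt "1.5 4 0" --pt "1.5 8 0" --pt "1.5 12 0" --pt "1.5 14 0" --twist '[0,0,0,0,0,0]'

```text
time: 3.03
tool_pos: [533.1, -185.9, 69.8]
tool_rot: [0.515, 0.487, 0.512, -0.485]
wrist_force: [-1.1, 0.5, 15.4]
grip_width: -0.1
```

Request:
step_arm --grip '[0,0,0,0,0,0,0,0,0,0,0,0]' --pt "0 5 0" --pt "0 10 0" --pt "0 15 0" --pt "0 20 0" --pt "0 25 0" --pt "0 30 0" --pt "0 35 0" --pt "0 40 0" --pt "0 45 0" --pt "0 50 0" --pt "0 55 0" --pt "0 55 0" --twist '[0,0,0,0,0,0,0,0,0,0,0,0]'

```text
time: 4.03
tool_pos: [588.7, -183.0, 69.8]
tool_rot: [0.515, 0.487, 0.512, -0.485]
wrist_force: [1.9, 0.2, 11.9]
grip_width: -0.0
```

```bash
python3 - <<'E'
from cell import r,cams
from h import *
b=cams.snapshot("side");a=cams.snapshot("top")
A=cv2.resize(a["image"][105:245,400:500],(400,560));B=cv2.resize(b["image"][60:170,220:320],(400,440))
im=np.zeros((560,800,3),np.uint8);im[:,:400]=A;im[:440,400:]=B
cv2.imwrite("pics/p2.png",cv2.convertScaleAbs(im,alpha=1.4))
E
```

```text
(no output)
```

View pics/p2.png

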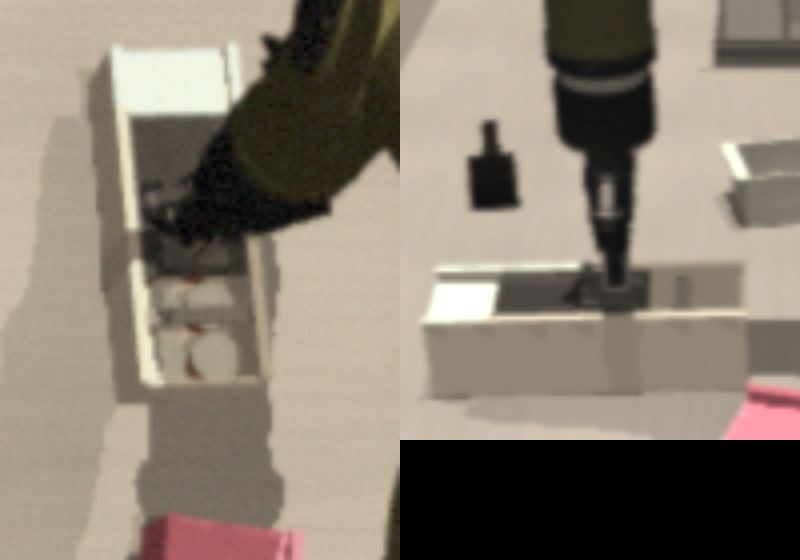

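The cover is sliding: its far edge is at about (180,115) in the top crop and the capsules are showing. I'll keep pushing to the stop.

Request:
step_arm --grip '[0,0,0,0,0,0]' --pt "0 4 0" --pt "0 8 0" --pt "0 11 0" --pt "0 14 0" --pt "0 16 0" --pt "0 16 0" --twist '[0,0,0,0,0,0]'

```text
time: 4.63
tool_pos: [597.3, -182.6, 69.5]
tool_rot: [0.511, 0.484, 0.515, -0.489]
wrist_force: [-18.6, 1.6, 27.4]
grip_width: -0.2
```

Request:
step_arm --grip '[0,0,0,0,0,0,0,0]' --pt "-3 0 0" --pt "-8 -1 0" --pt "-16 -2 0" --pt "-30 -2 0" --pt "-55 -2 0" --pt "-90 -2 0" --pt "-130 -2 0" --pt "-160 -2 0" --twist '[0,0,0,0,0,0,0,0]'

```text
time: 5.3
tool_pos: [600.5, -181.9, 231.1]
tool_rot: [0.514, 0.487, 0.513, -0.486]
wrist_force: [1.3, -0.1, 1.0]
grip_width: 0.1
```

Request:
step_arm --grip '[0,0,0,0,0,0,0,0]' --pt "0 -10 35" --pt "0 -20 70" --pt "0 -30 105" --pt "0 -40 140" --pt "0 -50 175" --pt "0 -60 210" --pt "0 -60 210" --pt "0 -60 210" --twist '[0,0,0,0,0,0,0,0]'

```text
time: 5.97
tool_pos: [549.7, -398.3, 227.4]
tool_rot: [0.512, 0.487, 0.512, -0.488]
wrist_force: [-0.4, 0.3, -0.0]
grip_width: 0.1
```

```bash
python3 - <<'E'
from cell import r,cams
from h import *
b=cams.snapshot("side");a=cams.snapshot("top")
np.savez("pics/top3.npz",**a)
A=cv2.resize(a["image"][105:215,415:480],(325,550),interpolation=cv2.INTER_CUBIC);B=cv2.resize(b["image"][110:240,200:320],(470,510))
im=np.zeros((560,800,3),np.uint8);im[:550,:325]=A;im[:510,330:]=B
cv2.imwrite("pics/p3.png",cv2.convertScaleAbs(im,alpha=1.4))
print(r.get_obs()["wrist_force"],r.get_obs()["time"])
E
```

```text
[-0.40855365  0.04936092 -0.43073543] 6.0667
```

View pics/p3.png

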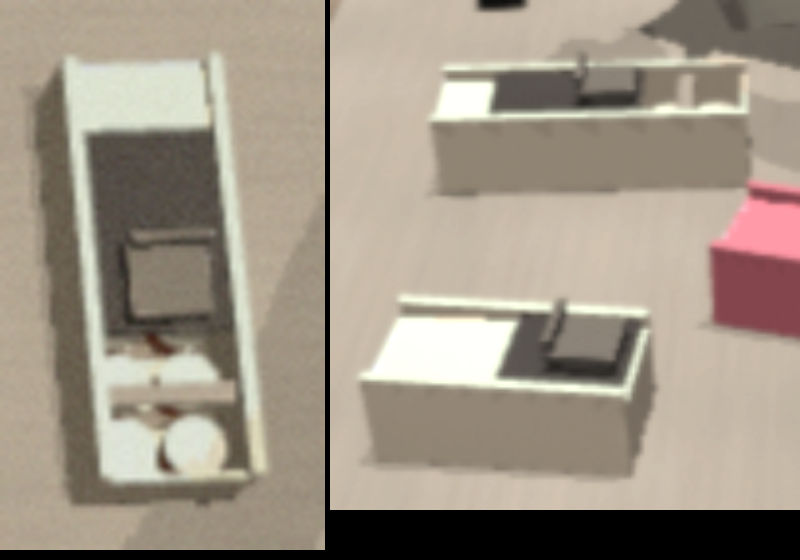

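The long box's cover is open. The tab is back up, its flat spanning rows ~247–316 in the crop (383–455 before), and the short box is still shut. I'll check how far the cover moved.

```bash
python3 - <<'E'
from h import *
t0=dict(np.load("pics/top0.npz"));t=dict(np.load("pics/top3.npz"))
A=lambda x,y:(415+x/5-.4,105+y/5-.4)
c=lambda p,z:cast(t,A(*p),z)
for a,b,z in[((182,455),(170,316),78),((185,383),(171,247),78),((165,262),(150,131),63),((187,367),(175,232),90)]:
    print(np.linalg.norm(c(b,z)-c(a,z)).round(1))
E
```

```text
79.9
79.4
79.5
78.2
```

```bash
python3 -c "
from cell import r
print(r.sign_off())"
```

```text
the job is handed in; nothing more can be done
None
```

I opened the longer white box fully and handed the job in at about 6.1 s. With the fingers shut, I pressed its grey tab to the stop, kept it down and slid the cover away from the robot. I then lifted off and moved the arm clear.

- **End stop:** the cover stopped against about 19 N of push, with the tool 80 mm from where it started.
- **Cover travel:** the last top picture gives 78–80 mm, read to about 1 mm. The lowest reading, 78.2 mm, came from the lip edge, and the other three were 79.4–79.9 mm.
- **Tab and shorter box:** in the last pictures the tab is back up and the shorter box's cover is still shut.
- **Forces:** the wrist force read at most about 33 N at the end of any move, and about zero after I moved clear.

No check failed.

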